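# Hold the bulldog clip open over the job-ticket board

## Task

Take the bulldog clip off the empty board: squeeze its two grips fully together so the jaws spread before you lift it away. Then lower it, still squeezed open, over the middle of the top edge of the other board, the one with the paper job ticket, so that one jaw hangs about 15 mm down in front of it and one behind, with neither the jaws nor the pin touching the board. Finish there still holding the clip gaping, so that I can straighten the ticket before it bites; do not hit the board, and leave the things lying about where they are.

Things in the scene. Friction and masses are not known exactly. Their poses are not given: they have to be found in the camera images.
- clip: large steel bulldog clip, 50 mm wide, 67 mm tall, about 90 g. Origin: centre of its pin. z axis up along the grips, y along the pin (50 mm long, coil 9 mm across), x square to the board (jaw a is on the -x side, b on +x). It starts biting the top edge of the empty board, jaws down, pin 14 mm above the edge, up to 25 mm off the middle. Lips 30 mm below the pin (27 mm when spread).
- clip_grips (a point): point midway between the two black rubber grips, 28 mm above the pin: squeeze here along x. Grips are 30 mm wide (y). At the start they splay in a V from 10 to 37 mm above the pin, tops 42 mm over the outsides; fully squeezed they are upright and parallel, 18 mm over the outsides, 13 to 37 mm above the pin. It takes about 8 N on each to hold fully squeezed; let go, the jaws snap shut.
- clip_jaw_a (a joint): angle of jaw a (rad): 0 when biting the 3 mm board as at the start, -0.05 shut empty, 0.36 fully spread at its stop (lips then 24 mm apart). The two jaws move together like mirror images.
- clip_jaw_b (a joint): angle of jaw b (rad), same values as jaw a
- stand_old: the empty board: upright grey board 110 mm wide (y), 3 mm thick (x), on an aluminium foot 80 x 124 mm, heavy and firm. Origin: centre of the underside of the foot; x square to the board (front faces -x), z up. No paper on it; the clip starts here.
- stand_old_edge (a point): middle of the top edge of the empty board, 150 mm above the bench, axes as its body
- stand_new: the ticket board: the same stand with a white paper job ticket on its front (-x) face, board and ticket 4 mm thick together (from 2.5 mm in front to 1.5 mm behind the middle plane). Origin and axes as for the empty one; heavy and firm. Left or right of the empty one.
- stand_new_edge (a point): middle of the top edge of the ticket board, 150 mm above the bench, axes as its stand; the clip must be held here
- arch_cast: small stone dental cast, 51 x 66 x 26 mm, on the mat; leave alone
- ball_pen: pen, 146 mm long, on the mat; leave alone
- setup_model: dental model with red gums, 79 x 72 x 62 mm, on the mat; leave alone

How it is judged:
By the outcome, as a careful person would: the job done as asked, in the order asked, and still so for the second after the job is handed in, while the arm keeps its last pose, push and grip.
It also fails if it takes over 42 s, if anything falls off the work surface, if the arm or the gripper's body presses on something with over 40 N, if the wrist force passes 120 N, or if a joint passes its speed limit or range.

## Robot

A 6-joint arm with a two-finger parallel gripper is mounted at the origin on a cart in front of the work surface, level with it; the furniture and walls round the work are solid. World frame = base frame: x ahead of the robot, y to its left, z up, the work surface at z = 0. Lengths are in m, angles in rad, forces in N, time in s.
With the tool pointing down it reaches from about 0.275 to 0.85 m from the base axis. Payload 5.2 kg.
Tool frame: the origin (TCP) lies at the very end of the fingers, on their centre line; the grasp point (between the pads) lies 19 mm behind it (env.hold_point_z is the distance from the TCP to the grasp point, in m); z points along the fingers, y is the line along which they close (so a half turn about z gives the same grasp; the last joint's range is limited). The gripper opens to 85 mm and grips with 20 to 120 N. Pads are 22 mm wide; open, the fingers measure 114 mm over their backs; the gripper's body (76 mm by 85 mm) begins 54 mm behind the grasp point. The pads swing forward as they close: fully open they stand 13 mm farther back than shut.
Start: joints at [1.093, 0.259, 1.535, -0, 1.348, -0.203], TCP at [0.149, 0.529, 0.231] pointing down, gripper open.
Joint ranges: [-3.14, 3.14], [-0.91, 2.08], [0.19, 2.58], [-1.22, 4.36], [0.22, 2.71], [-3.12, 3.12]. Speed limits (rad/s): [2.57, 2.57, 3.14, 3.14, 3.14, 3.14].

## Interface

Orientations are given as a rotation vector (axis times angle).
In Python, from station import read_state, eyes, job, models, env gives the robot as it stands.
- The arm moves only by the tool arm_command, never from a script. Its argument "targets" is a list of rows, each a list of 7 numbers: the opening, from -1 (shut) to 1 (fully open), then the shift along the tool's x, y, z in normalised numbers (1 is 80 cm), then the turn, a rotation vector about the tool's x, y, z in normalised numbers (1 is 4 rad). In form: [[fingers, dx, dy, dz, ax, ay, az], ...]. A call has exactly 8 rows; each row is the pose to reach, as a shift and turn from the pose commanded when the call began, along the tool's axes at that moment; what a row does not reach only later rows make up. A row lasts 1/8 s, in which the tool goes at most 62.5 mm and 10.7 degrees, less where a joint would pass 70% of its speed; a pose out of reach is approached as far as the arm can. Shift and turn numbers lie between -1 and 1, and a call with a number outside is refused. A call with a gripper value outside its range is refused whole. The fingers move at their own pace and stop on an object; "force" is the grip in N (left out, the last holds). Time passes only in rows, so rows that repeat a pose let the fingers close, or fill a call up. It gives the time, the measured TCP pose, the force, the opening and the grip force at its end, in the units of the state.
- read_state(): the state, without advancing time (a new reading comes with each control period).
- eyes.snapshot(name): name is "scene" or "top" or "wrist"; returns a dict with "color" (420x560x3 uint8, blue, green, red), "fx", "fy", "cx", "cy" (pixels), "T" (4x4, takes a point from camera to world coordinates); the wrist camera has in their place "hand_eye" (4x4, takes a point from camera to tool coordinates, whose origin is the TCP and whose axes are the flange's). Camera axes: x right, y down, z forward; pixel columns grow to the right and rows downward; lengths in m; the calibration is good to about 2 mm. A picture is of the moment at which its call begins: read the wrist's pose just before it. There is no depth.
- job.sign_off(): hands the job in; it is judged then, once.
Trained networks look in a picture, given as the dict that the camera call returned (one of the last four; its "shot" number tells which), for a name from the list of things; names that differ only in an ending like _2 or _b are one class to them, and where a whole thing is asked for, a point or a joint stands for the part that bears it (a point fixed in the world has none). Each returns a list of dicts, best first, with "confidence" (0 to 1); they miss things now and then, are a little off and sometimes report something else, mostly with a low value. They report only what shows in the picture. A call takes as long as a camera call.
- models.find_in(thing, picture): "position" ([x, y, z] in m, in world coordinates, good to about 4 mm: the middle of the surface that is visible of it).
- models.trace(thing, picture): "mask" (420x560 bool, what is visible of it).
- models.tip_of(thing, picture): "position" ([x, y, z] in m, in world coordinates, good to about 4 mm: a listed point, or the origin of a listed thing).
The state is a dict: "t": time; "q": joint angles; "dq": joint speeds; "joint_torque": joint torques, N m; "position": TCP position; "ee_rot": TCP orientation; "wrist_force": force on the tool from outside, world axes, zero at the start; "wrist_torque": the same for the moment, N m; "opening": finger opening in m; "grip_force": force on a finger pad.
Only numpy, scipy, OpenCV 4.12 (cv2) and the standard library are available. Lean on these libraries where they do the work, as an engineer would, in place of code of your own. Each camera call takes 0.05 s, during which the arm holds its last target. There are 200 camera calls.

## Working session

There is one attempt and no reset: what is moved stays moved. The work goes in short steps, Python scripts to look and compute and a tool call to move; the robot and the scene stay as the last step left them, time stands still between calls to the robot, and variables do not carry over. Pictures are saved under pics/ and viewed, at most 10 in all, crops included, and the job is handed in when it is done.

Besides the shell and the picture viewer there is one more tool, called after "Emit:" in YAML: its name, and indented under it one key for each argument. arm_command: Moves the arm, as the interface text tells. Its arguments: {"type":"object","properties":{"targets":{"type":"array","items":{"type":"array","items":{"type":"number"}}},"force":{"type":"number"}},"required":["targets"]}

```bash
mkdir -p pics; cat > h.py <<'E'
import numpy as np, cv2
from scipy.spatial.transform import Rotation as R
from station import read_state, eyes, job, models, env
def snap(n):
    s=read_state(); p=eyes.snapshot(n)
    if n=="wrist":
        T=np.eye(4);T[:3,:3]=R.from_rotvec(s["ee_rot"]).as_matrix();T[:3,3]=s["position"];p["T"]=T@np.array(p["hand_eye"])
    p["T"]=np.array(p["T"]);return p
def proj(p,X):
    X=np.atleast_2d(X);c=(X-p["T"][:3,3])@p["T"][:3,:3]
    return np.c_[p["fx"]*c[:,0]/c[:,2]+p["cx"],p["fy"]*c[:,1]/c[:,2]+p["cy"]]
def ray(p,uv):
    d=p["T"][:3,:3]@np.array([(uv[0]-p["cx"])/p["fx"],(uv[1]-p["cy"])/p["fy"],1]);return p["T"][:3,3],d/np.linalg.norm(d)
def tri(obs):
    A=np.zeros((3,3));b=np.zeros(3)
    for p,uv in obs:
        o,d=ray(p,uv);M=np.eye(3)-np.outer(d,d);A+=M;b+=M@o
    return np.linalg.solve(A,b)
def onz(p,uv,z):
    o,d=ray(p,uv);return o+d*(z-o[2])/d[2]
E
cat > a.py <<'E'
from h import *
np.set_printoptions(precision=4,suppress=True)
print(read_state())
ps={}
for n in ["scene","top","wrist"]:
    p=snap(n);ps[n]=p;cv2.imwrite(f"pics/{n}0.png",p["color"])
    print(n,p["T"],p["fx"])
    for t in ["clip","clip_grips","stand_old","stand_old_edge","stand_new","stand_new_edge"]:
        for f in ["find_in","tip_of"]:
            try:
                for r in getattr(models,f)(t,p)[:2]: print(n,t,f,np.array(r["position"]),round(r["confidence"],2),proj(p,r["position"])[0])
            except Exception as e: print(n,t,f,str(e)[:80])
cv2.imwrite("pics/both0.png",np.vstack([cv2.resize(ps["scene"]["color"],None,fx=.7,fy=.7),cv2.resize(ps["top"]["color"],None,fx=.7,fy=.7)]))
E
python3 a.py
```

```text
{'t': 0.0, 'q': array([ 1.0932,  0.2594,  1.5361, -0.    ,  1.348 , -0.2028]), 'dq': array([-0.0006,  0.0003, -0.0016,  0.0002, -0.0009, -0.0008]), 'joint_torque': array([ -0.0019, -44.6017, -29.058 ,  -0.0003,   0.0114,   0.    ]), 'position': array([0.149 , 0.5289, 0.2305]), 'ee_rot': array([-0.4301, -3.1114,  0.0027]), 'wrist_force': array([1.0062, 0.3945, 0.3171]), 'wrist_torque': array([-0.0276, -0.019 ,  0.029 ]), 'grip_force': 0.0, 'opening': 0.08524955560577042}
scene [[-0.9252 -0.248   0.2871  0.2141]
 [-0.3794  0.6038 -0.701   0.5176]
 [ 0.0005 -0.7576 -0.6528  0.7054]
 [ 0.      0.      0.      1.    ]] 383.3222927682254
scene clip find_in [ 0.4677 -0.2335  0.1636] 0.78 [299.9139 164.4601]
scene clip tip_of [ 0.4642 -0.2428  0.1619] 0.56 [302.4774 163.3723]
scene clip_grips find_in [ 0.4709 -0.2393  0.1665] 0.52 [299.5445 161.9949]
scene clip_grips tip_of [ 0.4673 -0.244   0.1915] 0.68 [301.9253 152.8244]
scene stand_old find_in [ 0.461  -0.2429  0.0259] 0.64 [301.6448 205.0076]
scene stand_old tip_of [ 0.4627 -0.2574 -0.001 ] 0.8 [302.4663 209.0529]
scene stand_old_edge f
[... 1223 characters left out ...]
36.5608 236.9298]
top stand_old_edge find_in [ 0.4603 -0.2518  0.0143] 0.83 [335.1551 237.2176]
top stand_old_edge tip_of [ 0.4661 -0.2625  0.1516] 0.76 [351.6778 226.0333]
top stand_old_edge tip_of [ 0.4271 -0.0053 -0.0023] 0.28 [231.2513 251.1485]
top stand_new find_in [0.5203 0.1269 0.0179] 0.72 [175.5169 210.5448]
top stand_new tip_of [0.5289 0.1352 0.0022] 0.9 [173.3763 208.214 ]
top stand_new tip_of [ 0.4277 -0.0033  0.0006] 0.23 [230.3421 250.772 ]
top stand_new_edge find_in [0.5142 0.1318 0.015 ] 0.81 [173.5413 213.2841]
wrist [[ 0.2714  0.9109  0.3108  0.068 ]
 [ 0.9625 -0.257  -0.0873  0.5524]
 [ 0.0004  0.3228 -0.9465  0.3749]
 [ 0.      0.      0.      1.    ]] 344.79387118519367
```

View pics/scene0.png

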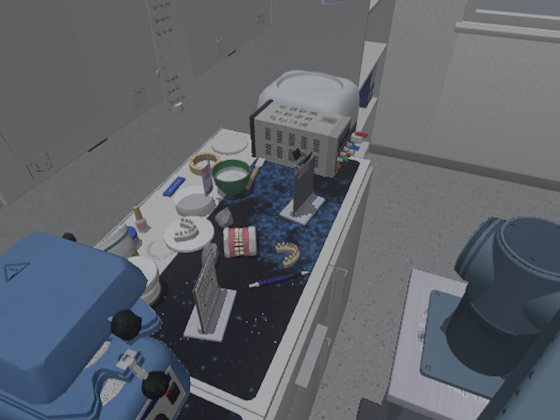

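View pics/top0.png

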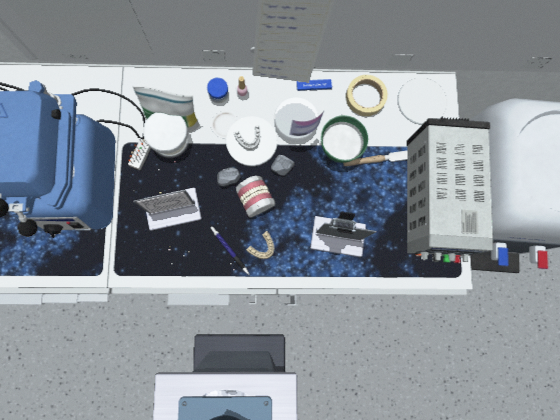

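The scene picture shows the clip on the empty board near (302,160), and the ticket board near (205,280). The top picture shows the empty board at (340,230) and the ticket board at (170,205), with a tall box to the right at x>408.

```bash
cat >> h.py <<'E'
def go(pos,yaw):
    "pos world TCP, yaw: direction of tool y from world +x; tool down"
    s=read_state();M=R.from_rotvec(s["ee_rot"])
    c,sn=np.cos(yaw),np.sin(yaw)
    G=R.from_matrix(np.array([[-sn,c,0],[c,sn,0],[0,0,-1]]))
    d=M.inv().apply(np.array(pos)-s["position"]);w=(M.inv()*G).as_rotvec()
    print("shift",d.round(4),"turn",w.round(4),"len",np.linalg.norm(d).round(3))
E
python3 -c "
from h import *
go([.466,-.22,.33],0)"
```

```text
shift [-0.5082 -0.6353 -0.0987] turn [ 1.000e-04 -0.000e+00  1.296e+00] len 0.82
```

The manual's scale: shifts go in shares of 80 cm and turns go in shares of 4 rad. Converting my numbers, -0.32 m / 0.8 = -0.4, -0.25 m / 0.8 = -0.3125, 0.65 rad / 4 = 0.1625.

Emit:
arm_command:
  targets:
    - [1,-0.0375,-0.05,-0.0375,0,0,0.02]
    - [1,-0.075,-0.1,-0.075,0,0,0.04]
    - [1,-0.1125,-0.15,-0.1,0,0,0.06]
    - [1,-0.1625,-0.2,-0.125,0,0,0.08]
    - [1,-0.2,-0.25,-0.125,0,0,0.1]
    - [1,-0.2375,-0.3,-0.125,0,0,0.12]
    - [1,-0.275,-0.35,-0.125,0,0,0.14]
    - [1,-0.3125,-0.4,-0.125,0,0,0.1625]

```text
t: 2.95
position: [0.3032, 0.1521, 0.3316]
ee_rot: [1.404, 2.809, 0.001]
wrist_force: [0.7, 0.3, 0.1]
opening: 0.0851
grip_force: 0.0
```

```bash
python3 -c "
from h import *
go([.466,-.22,.33],0)"
```

```text
shift [-0.3953 -0.093   0.0017] turn [1.300e-03 2.000e-04 6.435e-01] len 0.406
```

Converted, -0.395 m / 0.8 = -0.4938, -0.093 m / 0.8 = -0.1163, 0.645 rad / 4 = 0.1613.

Emit:
arm_command:
  targets:
    - [1,-0.0625,-0.015,0,0,0,0.025]
    - [1,-0.1375,-0.0325,0,0,0,0.05]
    - [1,-0.2125,-0.05,0,0,0,0.075]
    - [1,-0.2875,-0.0675,0,0,0,0.1]
    - [1,-0.3625,-0.085,0,0,0,0.125]
    - [1,-0.4375,-0.1025,0,0,0,0.15]
    - [1,-0.4938,-0.1163,0,0,0,0.1613]
    - [1,-0.4938,-0.1163,0,0,0,0.1613]

```text
t: 3.95
position: [0.467, -0.2208, 0.3301]
ee_rot: [-2.223, -2.217, 0.001]
wrist_force: [0.6, 0.5, -0.1]
opening: 0.0855
grip_force: 0.0
```

```bash
cat > b.py <<'E'
from h import *
import sys
np.set_printoptions(precision=4,suppress=True)
n=sys.argv[1]
p=snap("wrist");cv2.imwrite(f"pics/{n}.png",p["color"])
s=read_state();print(s["position"],s["ee_rot"],s["q"])
for t in sys.argv[2:]:
    for f in ["find_in","tip_of"]:
        for r in getattr(models,f)(t,p)[:2]: print(t,f,np.array(r["position"]),round(r["confidence"],2),proj(p,r["position"])[0])
np.savez(f"pics/{n}.npz",T=p["T"],k=[p["fx"],p["fy"],p["cx"],p["cy"]])
E
python3 b.py w1 clip clip_grips stand_old stand_old_edge
```

```text
[ 0.4665 -0.2189  0.3304] [-2.2209 -2.2192  0.0001] [-0.6555  0.148   1.4355  0.0002  1.56   -0.6548]
clip find_in [ 0.4682 -0.2407  0.1673] 0.59 [287.1404 216.0712]
clip tip_of [ 0.4629 -0.2441  0.1615] 0.79 [281.5717 217.5031]
clip tip_of [ 0.433  -0.0828 -0.0033] 0.36 [258.4357  53.8758]
clip_grips find_in [ 0.4689 -0.2399  0.1673] 0.78 [287.8871 215.2614]
clip_grips find_in [ 0.4576 -0.2364  0.0153] 0.41 [278.6933 177.0095]
clip_grips tip_of [ 0.4639 -0.2443  0.1916] 0.87 [282.3745 228.8847]
stand_old find_in [ 0.4583 -0.2391  0.0095] 0.84 [279.2956 178.0438]
stand_old tip_of [ 0.463  -0.2586  0.0008] 0.77 [282.8272 190.2769]
stand_old_edge find_in [ 0.4606 -0.2349  0.0111] 0.8 [280.9427 175.2625]
stand_old_edge tip_of [ 0.4665 -0.2568  0.1481] 0.79 [285.3503 225.1149]
```

View pics/w1.png

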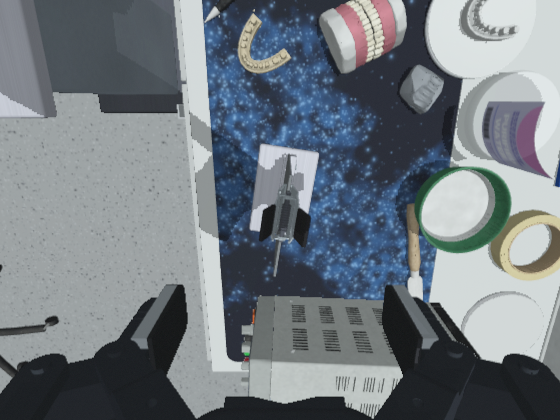

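The wrist picture shows the clip at (286,215), the board's top edge running from (290,155) to (276,275), and foot corners at (260,145) and (319,152).

```bash
python3 -c "
import cv2
a=cv2.imread('pics/w1.png')[140:285,235:335];cv2.imwrite('pics/w1c.png',cv2.resize(a,None,fx=4,fy=4,interpolation=cv2.INTER_CUBIC))"
```

```text
(no output)
```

View pics/w1c.png

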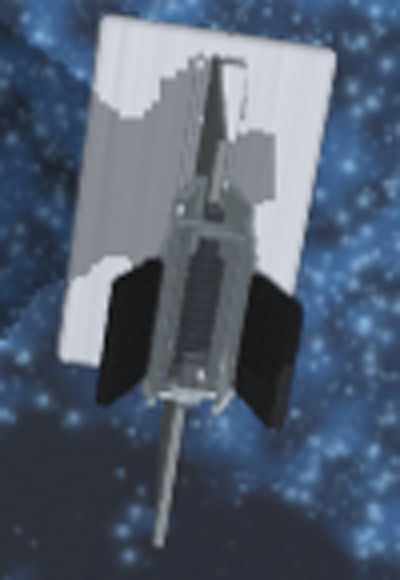

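The crop shows foot corners at full-frame (260.8,143.5), (318.8,152.5) and (250,230), the far top board corner at (274,276), and the grips V symmetric about the board line.

```bash
cat > c.py <<'E'
from h import *
np.set_printoptions(precision=4,suppress=True)
f=np.load("pics/w1.npz");k=f["k"];p=dict(T=f["T"],fx=k[0],fy=k[1],cx=k[2],cy=k[3])
A,B,C=[onz(p,u,.008) for u in [(260.75,143.5),(318.75,152.5),(250,230)]]
print(A,B,C,"len",np.linalg.norm(B-A),np.linalg.norm(C-A),"yaw",np.arctan2(*(B-A)[[1,0]]),np.arctan2(*(C-A)[[0,1]]*np.array([1,-1])))
yaw=np.arctan2(*(B-A)[[1,0]])
print("foot centre from corners",A+(B-A)/2+np.array([np.sin(yaw),-np.cos(yaw),0])*.062)
print("far top corner",onz(p,(274.2,276),.15))
print("grips L/R",onz(p,((107/4+235),140+320/4),.201),onz(p,(295/4+235,140+330/4),.201))
top=snap("top");sc=snap("scene")
for t in ["clip","clip_grips","stand_old","stand_old_edge","stand_new","stand_new_edge"]:
    o=[]
    for q in (top,sc):
        r=models.tip_of(t,q)
        if r: o.append((q,proj(q,r[0]["position"])[0])); print(t,np.array(r[0]["position"]),r[0]["confidence"])
    if len(o)==2: print("   tri",tri(o))
E
python3 c.py
```

```text
[ 0.4339 -0.1926  0.008 ] [ 0.5115 -0.2047  0.008 ] [ 0.4153 -0.3158  0.008 ] len 0.07844914594659994 0.12457989917465254 yaw -0.15466039361406567 -0.14994648347334727
foot centre from corners [ 0.4631 -0.2599  0.008 ]
far top corner [ 0.4546 -0.3132  0.15  ]
grips L/R [ 0.4467 -0.2327  0.201 ] [ 0.4862 -0.235   0.201 ]
clip [ 0.4694 -0.2416  0.1614] 0.73
clip [ 0.4661 -0.2395  0.1599] 0.64
   tri [ 0.4686 -0.2427  0.1575]
clip_grips [ 0.4661 -0.2414  0.1936] 0.7
clip_grips [ 0.4676 -0.2431  0.1936] 0.66
   tri [ 0.4664 -0.241   0.195 ]
stand_old [ 0.4602 -0.2595  0.0007] 0.71
stand_old [ 0.4623 -0.257   0.0006] 0.68
   tri [ 0.4618 -0.2596 -0.0016]
stand_old_edge [ 0.4654 -0.2609  0.153 ] 0.83
stand_old_edge [ 0.4637 -0.2606  0.1495] 0.83
   tri [ 0.4652 -0.2621  0.1484]
stand_new [0.5293 0.1337 0.0006] 0.69
stand_new [0.5293 0.1421 0.003 ] 0.97
   tri [ 0.5325  0.1359 -0.0079]
stand_new_edge [0.5224 0.1372 0.1526] 0.69
stand_new_edge [0.5279 0.134  0.152 ] 0.86
   tri [0.5233 0.137  0.1567]
```

```bash
python3 -c "
from h import *
go([.466,-.242,.173],-.152)"
```

```text
shift [-0.0241 -0.0006  0.1583] turn [-1.000e-04 -0.000e+00  1.529e-01] len 0.16
```

Converted, 0.158 m / 0.8 = 0.1975, 0.15 m / 0.8 = 0.1875, 0.152 rad / 4 = 0.038.

Emit:
arm_command:
  targets:
    - [1,-0.015,0,0,0,0,0.02]
    - [1,-0.03,0,0.025,0,0,0.038]
    - [1,-0.03,0,0.075,0,0,0.038]
    - [1,-0.03,0,0.125,0,0,0.038]
    - [1,-0.03,0,0.1625,0,0,0.038]
    - [1,-0.03,0,0.1875,0,0,0.038]
    - [1,-0.03,0,0.1975,0,0,0.038]
    - [1,-0.03,0,0.1975,0,0,0.038]

```text
t: 6.1
position: [0.4666, -0.2419, 0.1733]
ee_rot: [-2.382, -2.047, 0.0]
wrist_force: [-0.1, 0.6, -0.6]
opening: 0.0857
grip_force: 0.0
```

```bash
python3 b.py w2 clip clip_grips; python3 -c "
from h import *
go([.466,-.242,.173],-.152)"
```

```text
[ 0.4669 -0.2421  0.1739] [2.3821 2.047  0.0002] [-0.6907  0.2618  1.678  -0.      1.2009 -0.5397]
clip find_in [ 0.4682 -0.2384  0.1682] 0.97 [288.9092 274.1821]
clip tip_of [ 0.4689 -0.2414  0.1596] 0.62 [290.9417 271.0825]
clip_grips find_in [ 0.4654 -0.2402  0.17  ] 0.98 [283.7312 280.0715]
clip_grips tip_of [ 0.4661 -0.247   0.1922] 0.93 [287.6153 319.7896]
clip_grips tip_of [ 0.468  -0.2425  0.1605] 0.58 [289.5311 274.0736]
shift [ 0.0001 -0.0011  0.0013] turn [0.0016 0.001  0.0011] len 0.002
```

View pics/w2.png

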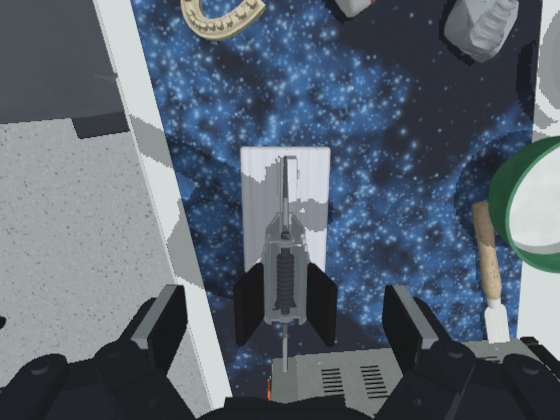

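The fingers (mid col 285) straddle the clip (col 286) and are square to the foot, so I close.

Emit:
arm_command:
  targets:
    - [-1,0,0,0,0,0,0]
    - [-1,0,0,0,0,0,0]
    - [-1,0,0,0,0,0,0]
    - [-1,0,0,0,0,0,0]
    - [-1,0,0,0,0,0,0]
    - [-1,0,0,0,0,0,0]
    - [-1,0,0,0,0,0,0]
    - [-1,0,0,0,0,0,0]
  force: 40

```text
t: 7.35
position: [0.4666, -0.2419, 0.1733]
ee_rot: [-2.383, -2.048, 0.0]
wrist_force: [0.1, -0.2, -1.0]
opening: 0.016
grip_force: 42.8
```

```bash
python3 b.py w3 clip clip_grips; python3 -c "
from h import *
s=read_state();print(s['opening'],s['grip_force'],s['wrist_force'])
a=cv2.imread('pics/w3.png')[130:410,180:400];cv2.imwrite('pics/w3c.png',cv2.resize(a,None,fx=2,fy=2,interpolation=cv2.INTER_CUBIC))"
```

```text
[ 0.4666 -0.2418  0.1733] [-2.3826 -2.0476  0.    ] [-0.6906  0.2622  1.6791 -0.      1.2003 -0.5396]
clip find_in [ 0.4676 -0.2341  0.1576] 0.88 [286.2659 256.8398]
clip tip_of [ 0.466  -0.2432  0.1522] 0.97 [285.7914 268.2255]
clip_grips find_in [ 0.4644 -0.2349  0.1579] 0.82 [280.2816 259.3655]
clip_grips tip_of [ 0.4632 -0.2453  0.1842] 0.84 [280.5022 306.5444]
0.0161411510742786 42.84898102283478 [-0.95826609  0.32749753 -0.11928332]
```

View pics/w3c.png

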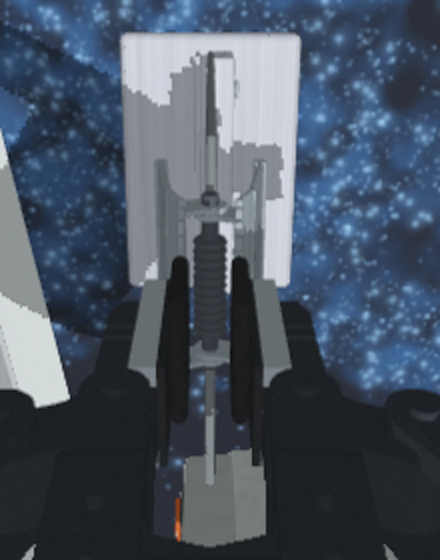

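The clip is squeezed: the lips at (160,165) and (262,165) in the crop stand clear on both sides of the board at col 210. I lift straight up.

Converted, -0.14 m / 0.8 = -0.175, -0.12 m / 0.8 = -0.15.

Emit:
arm_command:
  targets:
    - [-1,0,0,-0.01,0,0,0]
    - [-1,0,0,-0.025,0,0,0]
    - [-1,0,0,-0.05,0,0,0]
    - [-1,0,0,-0.0813,0,0,0]
    - [-1,0,0,-0.1125,0,0,0]
    - [-1,0,0,-0.15,0,0,0]
    - [-1,0,0,-0.175,0,0,0]
    - [-1,0,0,-0.175,0,0,0]

```text
t: 8.6
position: [0.4673, -0.2425, 0.3159]
ee_rot: [2.379, 2.044, 0.001]
wrist_force: [0.1, 0.5, -1.8]
opening: 0.0161
grip_force: 42.8
```

```bash
cat > d.py <<'E'
from h import *
np.set_printoptions(precision=4,suppress=True)
s=read_state();M=R.from_rotvec(s["ee_rot"]);print(s["position"],s["opening"],s["grip_force"])
for t in ["clip","clip_grips"]:
    o=[]
    for n in ["wrist","top","scene","wrist","top"]:
        q=snap(n);r=models.tip_of(t,q)
        if r and r[0]["confidence"]>.4: X=np.array(r[0]["position"]);o.append((q,proj(q,X)[0]));print(t,n,X,r[0]["confidence"],M.inv().apply(X-s["position"]))
    if len(o)>1: X=tri(o);print("   tri",X,"tool",M.inv().apply(X-s["position"]))
go([.48,.12,.33],0)
E
python3 d.py
```

```text
[ 0.4673 -0.2425  0.3159] 0.016122292172889952 42.838810086250305
clip wrist [ 0.4648 -0.2443  0.2958] 0.98 [-0.0021 -0.0023  0.0201]
clip top [ 0.4688 -0.2446  0.2944] 0.61 [-0.0018  0.0017  0.0215]
clip scene [ 0.4607 -0.242   0.2935] 0.65 [-0.0005 -0.0067  0.0223]
clip wrist [ 0.4678 -0.2438  0.2945] 0.96 [-0.0012  0.0006  0.0214]
clip top [ 0.4703 -0.2419  0.2916] 0.51 [0.0011 0.0028 0.0243]
   tri [ 0.4666 -0.2442  0.2932] tool [-0.0018 -0.0006  0.0227]
clip_grips wrist [ 0.467  -0.2435  0.3207] 0.69 [-0.0011 -0.0001 -0.0048]
clip_grips top [ 0.4657 -0.2436  0.3246] 0.51 [-0.0014 -0.0014 -0.0087]
clip_grips scene [ 0.4685 -0.2432  0.3243] 0.82 [-0.0006  0.0013 -0.0084]
clip_grips wrist [ 0.4651 -0.2459  0.3211] 0.85 [-0.0038 -0.0017 -0.0052]
clip_grips top [ 0.4664 -0.2436  0.3215] 0.6 [-0.0013 -0.0007 -0.0056]
   tri [ 0.4665 -0.2428  0.3244] tool [-0.0005 -0.0007 -0.0085]
shift [ 0.3598 -0.0412 -0.0167] turn [ 0.      0.     -0.1511] len 0.363
```

Converted, 0.27 m / 0.8 = 0.3375, 0.25 m / 0.8 = 0.3125, -0.15 rad / 4 = -0.0375.

Emit:
arm_command:
  targets:
    - [-1,0.025,0.0063,-0.0125,0,0,-0.005]
    - [-1,0.075,0.0125,-0.02,0,0,-0.0125]
    - [-1,0.1375,0.0125,-0.02,0,0,-0.02]
    - [-1,0.2,0.0125,-0.02,0,0,-0.0275]
    - [-1,0.2625,0.0125,-0.02,0,0,-0.035]
    - [-1,0.3125,0.0125,-0.02,0,0,-0.0375]
    - [-1,0.3375,0.0125,-0.02,0,0,-0.0375]
    - [-1,0.3375,0.0125,-0.02,0,0,-0.0375]

```text
t: 10.6
position: [0.5171, 0.0249, 0.3294]
ee_rot: [2.22, 2.223, 0.0]
wrist_force: [-0.7, -0.2, -0.3]
opening: 0.0164
grip_force: 42.8
```

```bash
python3 b.py w4 stand_new stand_new_edge
```

```text
[0.517  0.0239 0.3293] [ 2.2206  2.2219 -0.0006] [-0.1692  0.1515  1.4341 -0.0004  1.5561 -0.1698]
stand_new find_in [0.523  0.1381 0.0106] 0.97 [290.2869  74.2014]
stand_new tip_of [ 0.5263  0.1312 -0.0008] 0.57 [292.6885  80.6397]
stand_new_edge find_in [0.5218 0.1368 0.0127] 0.55 [289.3357  75.2185]
stand_new_edge tip_of [0.525  0.1341 0.1502] 0.55 [295.0953  68.1456]
```

View pics/w4.png

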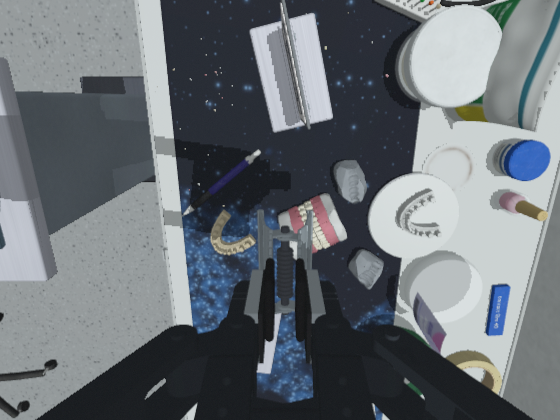

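The wrist picture shows the ticket board seen from above, its top edge running from about (282,0) to (308,127). The foot corners are at (250,30), (315,14), (331,117) and (272,131).

```bash
python3 -c "
import cv2
a=cv2.imread('pics/w4.png')[0:140,235:345];cv2.imwrite('pics/w4c.png',cv2.resize(a,None,fx=4,fy=4,interpolation=cv2.INTER_CUBIC))"
```

```text
(no output)
```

View pics/w4c.png

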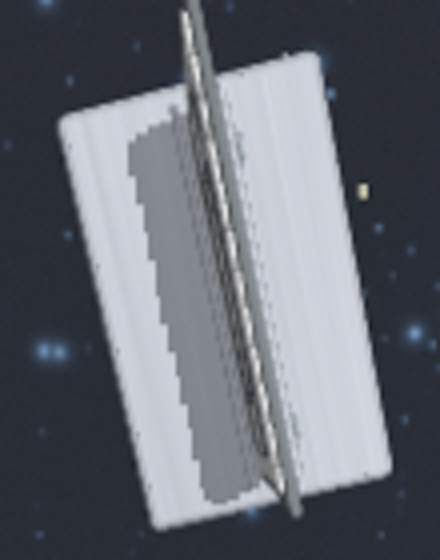

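```bash
cat > e.py <<'E'
from h import *
np.set_printoptions(precision=4,suppress=True)
f=np.load("pics/w4.npz");k=f["k"];p=dict(T=f["T"],fx=k[0],fy=k[1],cx=k[2],cy=k[3])
P=np.array([onz(p,u,.008) for u in [(250,29.5),(315,13.75),(333,118),(273.75,132)]])
print(P, [np.linalg.norm(P[i]-P[(i+1)%4]) for i in range(4)])
u=P[1]+P[0]-P[2]-P[3];v=P[1]+P[2]-P[0]-P[3];print("yaw y-axis",np.arctan2(-u[0],u[1]),"x-axis",np.arctan2(v[1],v[0]),"centre",P.mean(0))
yaw=np.arctan2(-u[0],u[1])
E_=onz(p,(308.25,128.75),.15);print("near top end",E_,"->mid",E_+.055*np.array([-np.sin(yaw),np.cos(yaw),0]))
# second view: height check
top=snap("top");w=snap("wrist")
for t in ["stand_new_edge"]:
    o=[]
    for q in (top,w,snap("scene")):
        r=models.tip_of(t,q)
        if r: o.append((q,proj(q,r[0]["position"])[0]))
    print(len(o),tri(o))
E
python3 e.py
```

```text
[[0.4743 0.1879 0.008 ]
 [0.5519 0.2047 0.008 ]
 [0.5789 0.0857 0.008 ]
 [0.5018 0.0679 0.008 ]] [np.float64(0.07941734026378176), np.float64(0.12201141474201703), np.float64(0.07908413142634056), np.float64(0.1231846872065326)]
yaw y-axis 0.22427822316903864 x-axis 0.22018396250089065 centre [0.5267 0.1366 0.008 ]
near top end [0.5376 0.0833 0.15  ] ->mid [0.5253 0.1369 0.15  ]
3 [0.5239 0.1362 0.1558]
```

```bash
python3 -c "
from h import *
go([.5257,.138,.25],.222)"
```

```text
shift [0.1148 0.0084 0.0793] turn [-0.      0.     -0.2237] len 0.14
```

Converted, 0.115 m / 0.8 = 0.1438, 0.09 m / 0.8 = 0.1125, -0.223 rad / 4 = -0.0558.

Emit:
arm_command:
  targets:
    - [-1,0.025,0.0025,0,0,0,-0.0125]
    - [-1,0.0688,0.005,0,0,0,-0.03]
    - [-1,0.1125,0.0075,0.0125,0,0,-0.045]
    - [-1,0.1438,0.01,0.0375,0,0,-0.0558]
    - [-1,0.1438,0.01,0.0688,0,0,-0.0558]
    - [-1,0.1438,0.01,0.0938,0,0,-0.0558]
    - [-1,0.1438,0.01,0.0988,0,0,-0.0558]
    - [-1,0.1438,0.01,0.0988,0,0,-0.0558]

```text
t: 12.15
position: [0.5254, 0.1384, 0.2507]
ee_rot: [1.962, 2.453, 0.0]
wrist_force: [-0.8, 0.2, -0.3]
opening: 0.016
grip_force: 42.8
```

```bash
python3 b.py w5 clip stand_new stand_new_edge; python3 d.py|head -12; python3 -c "
import cv2
a=cv2.imread('pics/w5.png')[90:410,180:400];cv2.imwrite('pics/w5c.png',cv2.resize(a,None,fx=1.8,fy=1.8,interpolation=cv2.INTER_CUBIC))"
```

```text
[0.5257 0.1384 0.2512] [1.9614 2.4528 0.0014] [ 0.0523  0.2337  1.5189 -0.      1.3877 -0.1695]
clip find_in [0.526  0.148  0.2359] 0.84 [291.4117 255.8659]
clip find_in [0.5147 0.1452 0.2402] 0.43 [267.9762 260.0665]
clip tip_of [0.5258 0.139  0.2284] 0.81 [286.9611 264.7126]
stand_new find_in [0.5228 0.1428 0.0127] 0.91 [283.8065 173.7835]
stand_new tip_of [ 0.5239  0.1336 -0.0004] 0.81 [283.0169 179.2797]
stand_new_edge find_in [0.5207 0.1448 0.0127] 0.6 [282.3681 171.6563]
stand_new_edge tip_of [0.5234 0.1337 0.1487] 0.65 [281.5996 222.3677]
[0.5254 0.1385 0.2509] 0.016024134350384144 42.838870882987976
clip wrist [0.5266 0.136  0.2304] 0.97 [-0.0027  0.0006  0.0205]
clip top [0.5262 0.1374 0.2336] 0.62 [-0.0012  0.0005  0.0173]
clip scene [0.5233 0.1362 0.2294] 0.71 [-0.0018 -0.0026  0.0215]
clip wrist [0.5258 0.1376 0.2306] 0.97 [-0.001   0.0002  0.0203]
   tri [0.5256 0.137  0.2303] tool [-0.0015 -0.0001  0.0206]
clip_grips wrist [0.5245 0.1382 0.2611] 0.72 [-0.0001 -0.0009 -0.0102]
clip_grips top [0.5216 0.1365 0.2608] 0.55 [-0.0011 -0.0041 -0.0099]
clip_grips scene [0.5269 0.1354 0.2607] 0.7 [-0.0033  0.0008 -0.0098]
clip_grips wrist [0.5236 0.1375 0.2602] 0.7 [-0.0006 -0.002  -0.0093]
clip_grips top [0.5255 0.1391 0.2607] 0.47 [ 0.0006  0.0002 -0.0098]
   tri [0.5239 0.1379 0.262 ] tool [-0.0002 -0.0016 -0.0111]
```

View pics/w5c.png

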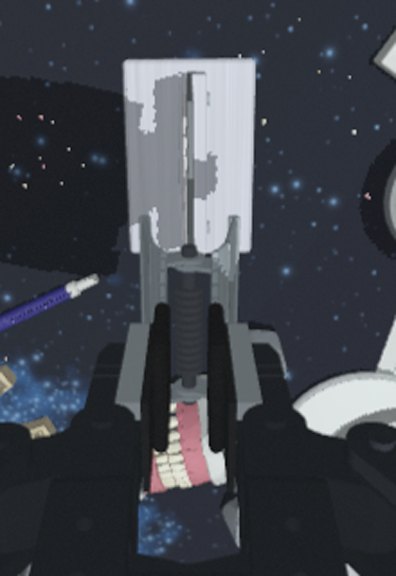

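The board edge (crop col 189, vertical) lies midway between the lips (148 and 233), so the clip is square and centred. I lower it.

Converted, 0.068 m / 0.8 = 0.085, 0.065 m / 0.8 = 0.0813.

Emit:
arm_command:
  targets:
    - [-1,0,0,0.0188,0,0,0]
    - [-1,0,0,0.0375,0,0,0]
    - [-1,0,0,0.0525,0,0,0]
    - [-1,0,0,0.065,0,0,0]
    - [-1,0,0,0.075,0,0,0]
    - [-1,0,0,0.0813,0,0,0]
    - [-1,0,0,0.085,0,0,0]
    - [-1,0,0,0.085,0,0,0]

```text
t: 14.5
position: [0.5252, 0.1386, 0.1823]
ee_rot: [1.962, 2.454, 0.0]
wrist_force: [0.6, -0.5, -0.5]
opening: 0.0159
grip_force: 42.8
```

```bash
python3 b.py w6 clip stand_new_edge; python3 d.py|head -7; python3 -c "
from h import *
s=read_state();print(s['wrist_force'])
a=cv2.imread('pics/w6.png')[130:410,180:400];a=cv2.resize(a,None,fx=2,fy=2,interpolation=cv2.INTER_CUBIC)
p=snap('scene');b=p['color'][225:345,150:260];b=cv2.resize(b,(513,560),interpolation=cv2.INTER_CUBIC)[:,:350]
cv2.imwrite('pics/w6c.png',np.hstack([a,b]))"
```

```text
[0.5253 0.1386 0.1825] [1.9614 2.4537 0.0004] [ 0.0526  0.2842  1.6243 -0.      1.2326 -0.1695]
clip find_in [0.5264 0.1478 0.1629] 0.94 [292.2132 252.7957]
clip find_in [0.5127 0.145  0.169 ] 0.61 [264.5676 257.4059]
clip tip_of [0.5235 0.1358 0.1608] 0.92 [281.7361 270.0457]
stand_new_edge find_in [0.517  0.1504 0.0103] 0.86 [279.5972 179.2644]
stand_new_edge tip_of [0.5254 0.133  0.1515] 0.96 [284.0772 267.3102]
[0.5254 0.1386 0.1826] 0.016007802828277646 42.839248180389404
clip wrist [0.5238 0.1374 0.1626] 0.57 [-0.0008 -0.0018  0.02  ]
clip top [0.5273 0.1398 0.1651] 0.72 [0.0008 0.0021 0.0175]
   tri [0.525  0.1394 0.1675] tool [ 0.0009 -0.0002  0.0152]
clip_grips wrist [0.5241 0.1346 0.193 ] 0.88 [-0.0036 -0.0021 -0.0104]
clip_grips top [0.5241 0.1404 0.1917] 0.71 [ 0.0021 -0.0008 -0.0091]
clip_grips scene [0.5256 0.1367 0.1937] 0.88 [-0.0019 -0.0002 -0.0111]
[-0.76346581  0.52399565 -0.55983718]
```

View pics/w6c.png

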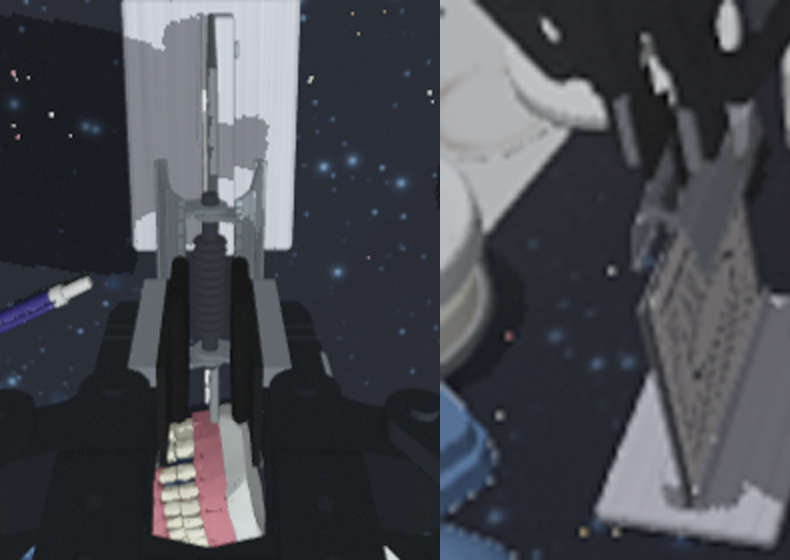

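The jaws (lips at 160 and 262) hang either side of the ticket board (col 210), and the pin is clear above it. The pin estimates suggest about 13–15 mm of overhang, so I ease down 1 mm and finish.

Converted, 0.001 m / 0.8 = 0.0013.

Emit:
arm_command:
  targets:
    - [-1,0,0,0.0013,0,0,0]
    - [-1,0,0,0.0013,0,0,0]
    - [-1,0,0,0.0013,0,0,0]
    - [-1,0,0,0.0013,0,0,0]
    - [-1,0,0,0.0013,0,0,0]
    - [-1,0,0,0.0013,0,0,0]
    - [-1,0,0,0.0013,0,0,0]
    - [-1,0,0,0.0013,0,0,0]

```text
t: 16.8
position: [0.5252, 0.1386, 0.1813]
ee_rot: [-1.962, -2.454, 0.0]
wrist_force: [0.9, 0.9, -1.4]
opening: 0.0163
grip_force: 42.8
```

```bash
python3 -c "
from h import *
s=read_state();print(s['position'],s['wrist_force'],s['opening'],s['grip_force'])
print(job.sign_off())"
```

```text
[0.52517674 0.1385743  0.18129844] [ 0.93515825  0.93171003 -1.42191309] 0.016338518388295215 42.83818960189819
the job is handed in; nothing more can be done
None
```

The job is handed in: the arm is holding the clip squeezed open over the middle of the ticket board's top edge, with the jaws about 14–16 mm down on either side by my estimate and the pin clear of the board.

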